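# Free the plaster tile from its mould

## Task

Reach with your fingertips through the window in the top of the guard hood and press the lever inside all the way down without touching the hood, so that the plaster tile rises out of its mould; the lever stays down by itself. Then push the freed tile with your fingertips along its lane, away from the mould, until it rests against the end stop. Only press and push: do not lift or carry the tile, and leave the tin, the cup and the bottle where they stand.

Things in the scene. Friction and masses are not known exactly. Their poses are not given: they have to be found in the camera images.
- station: Fixed de-moulding station on a grey base plate. Origin on the work surface; plate x -130..110, y -155..170 mm in its frame, 12 mm thick. Its +x is the pushing direction, z up; turned up to 15 degrees either way. The -y half is a flat light grey deck, top at 55 mm, x -130..110, y -155..0 mm, with the mould well and the lane; the +y half carries the grey guard hood.
- guard: Grey painted sheet-metal hood fixed on the station, not to be touched: closed box with 4 mm walls, flat top 125 mm above the work surface; in the station's frame x -105..95, y 35..165 mm. Its one opening is the window in its top. Origin and axes are those of the station.
- window (a point): Centre of the hood's rectangular window at the height of the hood's upper face (station frame x -30, y 100, z 125 mm). The window is 90 mm along the station's x and 80 mm along its y; sheet 4 mm thick. Axes are the station's.
- lever (a joint): Angle in rad of the steel lever under the window: 0 = up, tile down in its mould; 0.24 = fully down on its stop, tile fully raised. Stays where it is left. Hinge along the station's y, 95 mm from the pad to +x and 98 mm above the work surface. Pressing the pad takes about 6 to 12 N over a fall of 23 mm.
- lever_pad (a point): Centre of the upper face of the lever's flat pad, 42 (x) x 34 (y) mm, 6 mm thick, under the middle of the window: at rest about 12 mm below the hood's upper face (113 mm above the work surface), fully pressed about 35 mm below it (90 mm). Moves with the lever.
- tile: Loose white plaster tile 80 x 80 x 18 mm, 0.09 to 0.18 kg. Origin: centre of its underside. At the start it lies in the well, top 2 mm below the deck, underside at z 35 mm; with the lever fully down its underside is at about 56 mm, 1.5 mm above the deck. Against the end stop its centre is at x 50, y -90 mm in the station's frame, 95 mm from its start, underside at 55 mm on the deck.
- well (a point): Centre of the mouth of the square mould well, 84 x 84 mm, at deck height (station frame x -45, y -90, z 55 mm). The lane runs from here to +x between two aluminium rails 8 mm high, 8 mm wide and 86 mm apart, from x -87 to 102 mm. Axes are the station's.
- stop (a point): Middle of the near (-x) face of the end stop at deck height (station frame x 90, y -90, z 55 mm): an aluminium bar 14 mm high across the end of the lane. Axes are the station's.
- tin: Bystander: closed round tin, 72 mm across, 100 mm high, with a blue band. Origin at the centre of its underside.
- cup: Bystander: open white plastic cup, 76 mm across the rim, 95 mm high. Origin at the centre of its underside.
- flask: Bystander: clear plastic bottle with a blue cap, 60 mm across, 120 mm high. Origin at the centre of its underside.
Not all that is in view belongs to the job. What is shaped like the tile but black or pink is not meant.

How it is judged (in metres and radians):
On the way, in this order (a step that is already met when the one before it is completed fails the run):
1. the fingers press the lever fully down (value of joint lever above 0.23 rad and contact force between the fingers and lever above 0.5 N), for 0.1 s.
2. the fingers push the tile along the lane (contact force between the fingers and tile above 0.1 N and x of tile in the frame of station above -0.03 m), for 0.05 s.
3. the tile reaches the end stop (x of tile in the frame of station above 0.045 m), for 0.1 s.
At the end, for the whole second after the job is handed in: The lever is down (over 0.225 of 0.24 rad) and the tile lies flat and at rest on the deck in its lane, within 5 mm of the end stop (value of joint lever above 0.225 rad and x of tile in the frame of station between 0.045 and 0.054 m and y of tile in the frame of station between -0.097 and -0.083 m and height (world z) of tile below 0.058 m and angle between tile's own z axis and vertical below 0.06 rad and linear speed of tile below 0.02 m/s); the robot touches nothing.
It fails at once if the guard hood is touched (over 0.5 N) (contact force between any of the arm, the fingers and guard above 0.5 N).
It fails at once if the tile is lifted (underside more than 15 mm above the deck) or tipped (height (world z) of tile above 0.07 m or angle between tile's own z axis and vertical above 0.35 rad).
It fails at once if a bystander is moved more than 20 mm (distance of any of tin, cup, flask from where it was at the start of the episode above 0.02 m).
It also fails if it takes over 48 s, if anything falls off the work surface, if the arm or the gripper's body presses on something with over 40 N, if the wrist force passes 120 N, or if a joint passes its speed limit or range.

## Robot

A 6-joint arm with a two-finger parallel gripper is mounted at the origin on the work surface. World frame = base frame: x ahead of the robot, y to its left, z up, the work surface at z = 0. Lengths are in mm, angles in degrees, forces in N, time in s.
With the tool pointing down it reaches from about 350 to 850 mm from the base axis. Payload 8.1 kg.
Tool frame: the origin (TCP) lies midway between the tips of the shut fingers; the grasp point (between the pads) lies 19 mm behind it (r.grasp_offset is the distance from the TCP to the grasp point, in mm); z points along the fingers, x is the direction in which the jaws open and shut, and the axes are right-handed (so a half turn about z gives the same grasp; the last joint's range is limited). The gripper opens to 85 mm and grips with 20 to 120 N. Pads are 22 mm wide; open, the fingers measure 114 mm over their backs; the gripper's body (76 mm by 85 mm) begins 54 mm behind the grasp point. The pads swing forward as they close: fully open they stand 13 mm farther back than shut.
Start: joints at [-73.705, 7.471, 85.268, -0, 87.261, -4.893], TCP at [216.877, -559.437, 231.292] pointing down, gripper open.
Joint ranges: [-169.43, 169.43], [-51.17, 129.36], [1.28, 143.12], [-76.62, 256.62], [0, 156.53], [-152.29, 152.29]. Speed limits (degrees/s): [136.94, 136.94, 159.86, 180, 180, 180].

## Interface

Orientations are given as [roll, pitch, yaw] about the fixed x, y, z axes, in that order (R = Rz(yaw) Ry(pitch) Rx(roll)).
In Python, from bench import r, optics, hand_in gives the robot as it stands.
- The arm moves only by the shell command python3 -m pendant 'ROWS' [FORCE]. ROWS is JSON, a list of rows, each a list of 5 numbers: the opening, from 0 (shut) to 1 (fully open), then the shift along the tool's x, y, z in mm, then the turn about the tool's z in degrees. A call has 1 to 10 rows; each row shifts and turns the commanded pose from where the row before left it, along the tool's axes as they then stand; what a row does not reach is not made up. A row lasts 1/10 s, in which the tool goes at most 50 mm and 8.59 degrees, less where a joint would pass 70% of its speed; a pose out of reach is approached as far as the arm can. A call with a gripper value outside its range is refused whole. The fingers move at their own pace and stop on an object; FORCE is the grip in N (left out, the last holds). Time passes only in rows, so rows that do not move let the fingers close. It gives the time, the measured TCP pose, the force and the opening at its end, in the units of the state.
- r.sense(): the state, without advancing time (a new reading comes with each control period).
- optics.snapshot(name): name is "scene" or "top"; returns (picture, depth): 480x640x3 uint8, blue, green, red; 480x640 float32, mm along the optical axis (not along the pixel's ray), 0 where there is no reading.
- optics.camera_params(name): a dict with "camera_matrix" (3x3 intrinsics, pixels), "k1" (the pictures are not rectified: a ray, as slopes to the right and down, at radius r is drawn at 1 + k1 r^2 times it, then the intrinsics apply), "eye" and "orientation" of the camera in the world. Camera axes: x right, y down, z forward; pixel columns grow to the right and rows downward; lengths in mm; the calibration is good to about 2 mm. A picture is of the moment at which its call begins. camera_params takes no time and is no camera call.
- hand_in(): hands the job in, once; it reports no verdict.
Trained networks look in the newest picture that a camera, given by its name, has taken for a name from the list of things; names that differ only in an ending like _2 or _b are one class to them, and where a whole thing is asked for, a point or a joint stands for the part that bears it (a point fixed in the world has none). Each returns a list of dicts, best first, with "score" (0 to 1); they miss things now and then, are a little off and sometimes report something else, mostly with a low value. They report only what shows in the picture. A call takes as long as a camera call. They do not tell look-alikes from the thing itself.
- optics.search_frame(camera, query): "at" ([x, y, z] in mm, in world coordinates, good to about 4 mm: the middle of the surface that is visible of it).
The state is a dict: "time": time; "joint_pos": joint angles; "qd": joint speeds; "joint_efforts": joint torques, N m; "tool_pos": TCP position; "tcp_rot": TCP orientation; "ft_force": force on the tool from outside, world axes, zero at the start; "wrist_torque": the same for the moment, N m; "finger_gap": finger opening in mm.
Only numpy, scipy, OpenCV 4.12 (cv2) and the standard library are available. Lean on these libraries where they do the work, as an engineer would, in place of code of your own. Each camera call takes 0.05 s, during which the arm holds its last target. There are 200 camera calls.

## Working session

There is one attempt and no reset: what is moved stays moved. The work goes in short steps, Python scripts to look and compute and a shell command to move; the robot and the scene stay as the last step left them, time stands still between calls to the robot, and variables do not carry over. Pictures are saved under pics/ and viewed, about 8 in all and at most 12, crops included, and the job is handed in when it is done.

```bash
mkdir -p pics; cat > h.py <<'E'
from bench import r, optics, hand_in
import numpy as np, cv2
from scipy.spatial.transform import Rotation as Ro
def cloud(name):
    img,d=optics.snapshot(name); p=optics.camera_params(name)
    K=np.array(p["camera_matrix"],float); k1=p["k1"]
    v,u=np.mgrid[0:480,0:640]
    pts=np.stack([u,v],-1).reshape(-1,1,2).astype(np.float64)
    n=cv2.undistortPoints(pts,K,np.array([k1,0,0,0.])).reshape(480,640,2)
    c=np.dstack([n[...,0]*d,n[...,1]*d,d])
    o=np.array(p["orientation"],float)
    R=o if o.shape==(3,3) else Ro.from_euler('xyz',o,degrees=True).as_matrix()
    w=c@R.T+np.array(p["eye"]); w[d<=0]=np.nan
    return img,w
E
python3 - <<'E'
from h import *
print(r.sense())
for n in("scene","top"):
    print(n,optics.camera_params(n))
    img,w=cloud(n); cv2.imwrite(f"pics/{n}0.png",img); np.save(f"{n}0.npy",w)
    for q in("station","guard","lever_pad","tile","tin","cup","flask"):
        try: print(q,[(np.round(x["at"]).tolist(),round(x["score"],2)) for x in optics.search_frame(n,q)])
        except Exception as e: print(q,e)
E
```

```text
{'time': 0.0, 'joint_pos': array([-7.37068395e+01,  7.51549399e+00,  8.53302855e+01,  1.52504171e-03,
        8.72610551e+01, -4.89251888e+00]), 'qd': array([ 0.10688372, -0.02333552,  0.00218966, -0.0207257 , -0.00646543,
       -0.07596279]), 'joint_efforts': array([ 4.65058110e-04, -5.69394314e+01, -5.00544441e+01, -2.32062621e-04,
        1.48058444e-02,  1.03467093e-05]), 'tool_pos': array([ 216.71427556, -558.90171581,  230.23076287]), 'tcp_rot': array([-1.79989371e+02,  1.06315464e-01, -6.88143850e+01]), 'ft_force': array([-0.53392649,  0.48265408, -0.12842102]), 'wrist_torque': array([0.00240899, 0.00475102, 0.00612298]), 'finger_gap': 85.32355569789505}
scene {'camera_matrix': array([[551.7974588 ,   0.        , 320.65669667],
       [  0.        , 551.7974588 , 227.74737529],
       [  0.        ,   0.        ,   1.        ]]), 'k1': -0.16651798796012632, 'eye': array([1421.04736095,   85.94180732,  827.94857682]), 'orientation': array([-130.95767839,    0.15574089,   94.16548586])}
station [([616.0, 85.0, 56.0], 0.96)]
guard [([616.0, 148.0, 110.0], 0.97)]
lever_pad [([524
[... 228 characters left out ...]
ask [([475.0, -362.0, 62.0], 0.91)]
top {'camera_matrix': array([[563.82683615,   0.        , 321.94424923],
       [  0.        , 563.82683615, 237.78184467],
       [  0.        ,   0.        ,   1.        ]]), 'k1': 0.011999342787627567, 'eye': array([ 381.10103265,    1.32093576, 1281.75168358]), 'orientation': array([-1.71282153e+02, -3.68440943e-02, -9.04006723e+01])}
station [([558.0, 73.0, 55.0], 0.66)]
guard [([564.0, 147.0, 128.0], 0.89)]
lever_pad [([525.0, 141.0, 111.0], 0.89)]
tile [([581.0, -236.0, 16.0], 0.93), ([422.0, -242.0, 19.0], 0.72), ([547.0, -45.0, 51.0], 0.59)]
tin [([501.0, 359.0, 98.0], 0.76)]
cup [([644.0, -384.0, 53.0], 0.7)]
flask [([460.0, -364.0, 85.0], 0.68)]
```

View pics/top0.png

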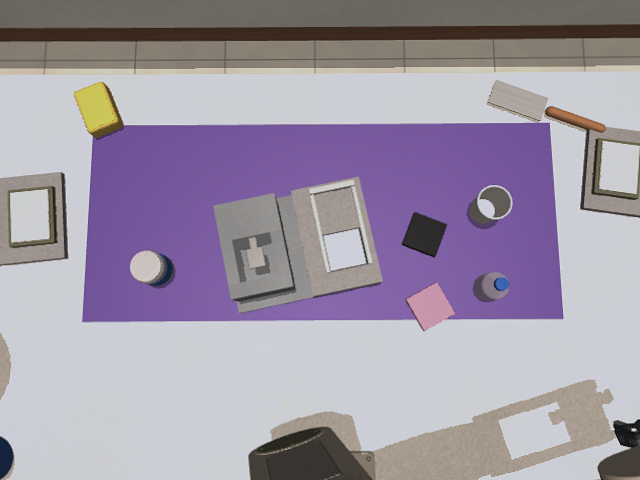

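View pics/scene0.png

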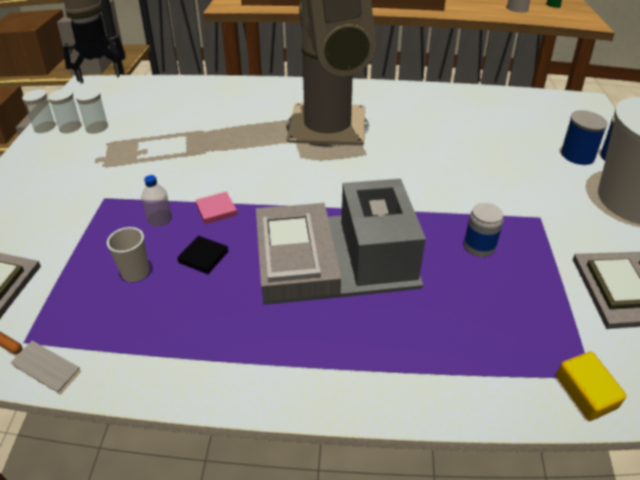

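```bash
python3 - <<'E'
import numpy as np,cv2
for n in("top","scene"):
    w=np.load(n+"0.npy"); z=w[...,2]
    reg=(w[...,0]>350)&(w[...,0]<800)&(w[...,1]>-200)&(w[...,1]<300)
    for lo,hi,nm in((119,131,"hood"),(50,59,"deck")):
        m=(reg&(z>lo)&(z<hi)).astype(np.uint8)
        k,l,s,c=cv2.connectedComponentsWithStats(m); i=1+s[1:,4].argmax()
        P=w[l==i]; h=P[:,:2].astype(np.float32)
        print(n,nm,len(P),np.median(P[:,2]),cv2.minAreaRect(h),cv2.boxPoints(cv2.minAreaRect(h)).round().tolist())
E
```

```text
top hood 4328 125.06019953581483 ((544.9033203125, 144.44345092773438), (201.1248016357422, 130.59027099609375), 11.643997192382812) [[433.0, 188.0], [460.0, 60.0], [657.0, 101.0], [630.0, 229.0]]
top deck 5961 54.672919854696374 ((576.224853515625, -30.455093383789062), (240.95069885253906, 155.1554412841797), 11.689218521118164) [[443.0, 21.0], [474.0, -131.0], [710.0, -82.0], [678.0, 70.0]]
scene hood 3193 123.95959829538685 ((544.8723754882812, 144.0120849609375), (206.28103637695312, 132.706787109375), 11.883209228515625) [[430.0, 188.0], [458.0, 58.0], [659.0, 100.0], [632.0, 230.0]]
scene deck 4907 53.791201502495824 ((575.9671630859375, -31.543289184570312), (247.72366333007812, 155.7653045654297), 11.611394882202148) [[439.0, 20.0], [470.0, -133.0], [713.0, -83.0], [682.0, 70.0]]
```

The top view shows the tile in its well at about pixel (346,250) and the lever pad in the hood window at about (256,255). The black (425,234) and pink (430,306) pieces are look-alikes. Hood and deck fits from both cameras agree: station origin about (570,47), yaw 11.7°, window centre about (520.5,139). I'll turn the tool so its x lies along the station's −y (yaw −78.3), shut the fingers and travel over.

```bash
python3 -m pendant '[[0,0,0,0,4.75],[0,0,0,0,4.75],[0,-31,-22,0,0],[0,-31,-22,0,0],[0,-31,-22,0,0],[0,-31,-22,0,0],[0,-31,-22,0,0],[0,-31,-22,0,0],[0,-31,-22,0,0],[0,-31,-22,0,0]]'
python3 -m pendant '[[0,-31,-22,0,0],[0,-31,-22,0,0],[0,-31,-22,0,0],[0,-31,-22,0,0],[0,-31,-22,0,0],[0,-31,-22,0,0],[0,-31,-22,0,0],[0,-31,-22,0,0],[0,-31,-22,0,0],[0,0,0,0,0]]'
cat > go.py <<'E'
# print tool-axis shift to a station-frame target (x,y,z)
import sys; from h import *
O=np.array([570.1,47.2]);a=np.radians(11.67);S=np.array([[np.cos(a),-np.sin(a)],[np.sin(a),np.cos(a)]])
s=r.sense(); T=Ro.from_euler('xyz',s["tcp_rot"],degrees=True).as_matrix()
p=s["tool_pos"]; print("t",s["time"],"tcp",p.round(1),s["tcp_rot"].round(2),"station",(S.T@(p[:2]-O)).round(1),"F",s["ft_force"].round(1),"gap",s["finger_gap"].round(1))
if len(sys.argv)>3:
    x,y,z=map(float,sys.argv[1:4]); print("shift",(T.T@(np.r_[O+S@[x,y],z]-p)).round(1))
E
python3 go.py -30 100 150
```

```text
time: 1.8
tool_pos: [339.4, -279.6, 231.5]
tcp_rot: [-180.0, -0.0, -78.3]
ft_force: [0.8, 0.1, -0.4]
finger_gap: -0.2
time: 2.8
tool_pos: [477.3, 36.1, 231.4]
tcp_rot: [-180.0, 0.1, -78.1]
ft_force: [0.0, -0.8, -0.4]
finger_gap: -0.0Traceback (most recent call last):
  File "go.py", line 5, in <module>
    p=s["tool_pos"]; print("t",s["time"],"tcp",p.round(1),s["tcp_rot"].round(2),"station",(S.T@(p[:2]-O)).round(1),"F",s["ft_force"].round(1),"gap",s["finger_gap"].round(1))
                                                                                                                                                    ^^^^^^^^^^^^^^^^^^^^^
AttributeError: 'float' object has no attribute 'round'
```

```bash
sed -i 's/s\["finger_gap"\].round(1)/round(s["finger_gap"],1)/' go.py; python3 go.py -30 100 150
```

```text
t 2.8 tcp [477.3  36.1 231.4] [-1.7995e+02  8.0000e-02 -7.8080e+01] station [-93.1   7.9] F [ 0.  -0.8 -0.4] gap -0.0
shift [-91.7 -63.5  81.5]
```

```bash
python3 -m pendant '[[0,-31,-21,0,0],[0,-31,-21,0,0],[0,-30,-21,0,0],[0,0,0,20,0],[0,0,0,20,0],[0,0,0,20,0],[0,0,0,11,0],[0,0,0,0,0],[0,0,0,0,0]]'
python3 go.py -30 100 120
python3 - <<'E'
from h import *
im=[]
for n,b in(("top",(180,160,200,150)),("scene",(320,130,200,150))):
    img,w=cloud(n); x,y,W,H=b; im.append(cv2.resize(img[y:y+H,x:x+W],(W*2,H*2),interpolation=cv2.INTER_CUBIC))
cv2.imwrite("pics/a1.png",np.hstack(im))
E
```

```text
time: 3.7
tool_pos: [519.7, 134.9, 161.0]
tcp_rot: [-180.0, -0.0, -78.3]
ft_force: [-0.0, 0.0, 0.5]
finger_gap: 0.1
t 3.7 tcp [519.7 134.9 161. ] [-1.7997e+02 -1.0000e-02 -7.8330e+01] station [-31.6  96.1] F [-0.   0.   0.5] gap 0.1
shift [-3.9 -1.6 41. ]
```

View pics/a1.png

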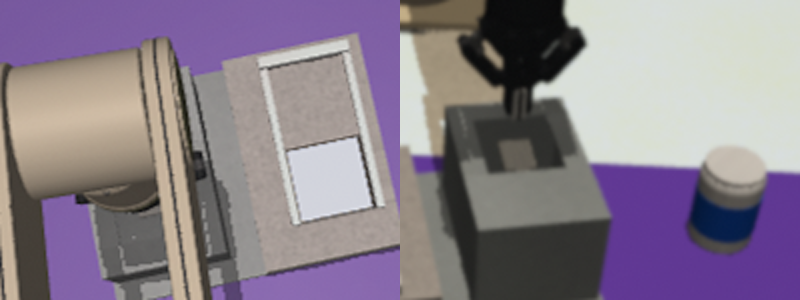

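The left crop shows the arm over the hood. In the right crop the shut fingertips (about 520,110) stand above the window with the pad under them, and the finger knuckles bulge sideways. Before descending I'll check the knuckles' clearance from the depth.

```bash
python3 - <<'E'
from h import *
s=r.sense();T=Ro.from_euler('xyz',s["tcp_rot"],degrees=True).as_matrix()
img,w=cloud("scene")
q=(w-s["tool_pos"])@T  # tool frame
m=(np.abs(q[...,0])<80)&(np.abs(q[...,1])<60)&(q[...,2]<6)&(q[...,2]>-110)
Q=q[m]
for z in range(6,-110,-6):
    b=Q[(Q[:,2]<=z)&(Q[:,2]>z-6)]
    if len(b): print(z,len(b),"x",b[:,0].min().round(),b[:,0].max().round(),"y",b[:,1].min().round(),b[:,1].max().round())
E
```

```text
0 15 x -6.0 9.0 y -13.0 -6.0
-6 32 x -12.0 14.0 y -14.0 -3.0
-12 37 x -12.0 15.0 y -15.0 9.0
-18 36 x -11.0 15.0 y -14.0 5.0
-24 36 x -13.0 14.0 y -14.0 3.0
-30 31 x -12.0 14.0 y -14.0 1.0
-36 36 x -21.0 16.0 y -15.0 2.0
-42 71 x -30.0 32.0 y -16.0 7.0
-48 107 x -33.0 38.0 y -16.0 11.0
-54 137 x -41.0 40.0 y -17.0 15.0
-60 96 x -46.0 46.0 y -20.0 13.0
-66 108 x -50.0 52.0 y -22.0 11.0
-72 108 x -53.0 54.0 y -22.0 11.0
-78 124 x -59.0 61.0 y -23.0 -3.0
-84 168 x -58.0 63.0 y -24.0 11.0
-90 183 x -57.0 61.0 y -23.0 10.0
-96 134 x -47.0 53.0 y -24.0 4.0
-102 159 x -39.0 46.0 y -23.0 7.0
-108 45 x -40.0 41.0 y -15.0 4.0
```

```bash
python3 -m pendant '[[0,-4,0,0,0],[0,0,0,10,0],[0,0,0,10,0],[0,0,0,10,0],[0,0,0,8,0],[0,0,0,0,0],[0,0,0,0,0]]'; python3 go.py -32 100 88
```

```text
time: 4.55
tool_pos: [518.3, 139.1, 121.9]
tcp_rot: [179.9, 0.0, -78.3]
ft_force: [0.2, -0.7, 0.0]
finger_gap: 0.1
t 4.55 tcp [518.3 139.1 121.9] [179.95   0.   -78.31] station [-32.1 100.5] F [ 0.2 -0.7  0. ] gap 0.1
shift [ 0.5 -0.1 33.9]
```

```bash
python3 -m pendant '[[0,0,0,5,0],[0,0,0,5,0],[0,0,0,5,0],[0,0,0,5,0],[0,0,0,4,0],[0,0,0,0,0]]'; python3 -m pendant '[[0,0,0,3,0],[0,0,0,0,0]]'; python3 -m pendant '[[0,0,0,2,0],[0,0,0,0,0]]'
```

```text
time: 5.15
tool_pos: [518.4, 139.1, 98.1]
tcp_rot: [180.0, -0.0, -78.3]
ft_force: [-0.3, -0.8, 0.8]
finger_gap: 0.3
time: 5.35
tool_pos: [518.6, 139.2, 95.5]
tcp_rot: [-180.0, -0.0, -78.3]
ft_force: [-2.2, -0.2, 3.9]
finger_gap: -0.1
time: 5.55
tool_pos: [518.7, 139.2, 93.6]
tcp_rot: [-180.0, -0.0, -78.3]
ft_force: [-2.4, -0.0, 4.9]
finger_gap: -0.3
```

```bash
for i in 1; do python3 -m pendant '[[0,0,0,2,0],[0,0,0,0,0]]'; python3 -m pendant '[[0,0,0,2,0],[0,0,0,0,0]]';python3 -m pendant '[[0,0,0,1,0],[0,0,0,0,0]]';  done
```

```text
time: 5.75
tool_pos: [518.8, 139.2, 91.7]
tcp_rot: [-180.0, -0.0, -78.3]
ft_force: [-2.4, -0.0, 5.2]
finger_gap: -0.2
time: 5.95
tool_pos: [518.9, 139.2, 90.3]
tcp_rot: [-180.0, -0.0, -78.3]
ft_force: [-4.9, -0.9, 8.7]
finger_gap: 0.2
time: 6.15
tool_pos: [519.0, 139.2, 90.1]
tcp_rot: [-180.0, -0.0, -78.3]
ft_force: [-8.5, -1.4, 16.5]
finger_gap: -0.1
```

```bash
python3 -m pendant '[[0,0,0,1.5,0],[0,0,0,0,0],[0,0,0,0,0],[0,0,0,0,0]]'; python3 - <<'E'
from h import *
O=np.array([570.1,47.2]);a=np.radians(11.67);S=np.array([[np.cos(a),-np.sin(a)],[np.sin(a),np.cos(a)]])
for n in("top","scene"):
    img,w=cloud(n); q=(w[...,:2]-O)@S
    f=lambda x,y,h:np.nanmedian(w[...,2][(abs(q[...,0]-x)<h)&(abs(q[...,1]-y)<h)])
    print(n,"tile top z",f(-45,-90,25),"lane",f(40,-90,20), "was", np.nan)
E
```

```text
time: 6.55
tool_pos: [519.1, 139.2, 89.8]
tcp_rot: [-179.9, -0.0, -78.3]
ft_force: [-14.8, -4.1, 26.8]
finger_gap: 0.1
top tile top z 74.64897559932365 lane 55.08358039397194 was nan
scene tile top z 73.76407116070675 lane 53.0605360120536 was nan
```

The stop is reached: 27 N with no further travel, and the tile's underside is at about 56.6 mm, so it is fully raised. I'll retract straight up.

```bash
python3 -m pendant '[[0,0,0,-5,0],[0,0,0,-10,0],[0,0,0,-20,0],[0,0,0,-25,0],[0,0,0,-25,0],[0,0,0,0,0],[0,0,0,0,0]]'; python3 go.py -110 -90 100
```

```text
time: 7.35
tool_pos: [519.2, 139.3, 172.5]
tcp_rot: [-179.9, -0.0, -78.3]
ft_force: [-0.7, -0.4, 0.1]
finger_gap: 0.1
t 7.35 tcp [519.2 139.3 172.5] [-179.9    -0.    -78.31] station [-31.3 100.5] F [-0.7 -0.4  0.1] gap 0.1
shift [190.4  78.9  72.4]
```

```bash
python3 -m pendant '[[0,38,16,0,0],[0,38,16,0,0],[0,38,16,0,0],[0,38,16,0,0],[0,38,15,0,0],[0,0,0,24,0],[0,0,0,24,0],[0,0,0,24,0],[0,0,0,0,0],[0,0,0,0,0]]'; python3 go.py -110 -90 63
python3 - <<'E'
from h import *
im=[]
for n,b in(("top",(200,160,200,150)),("scene",(230,150,200,150))):
    img,w=cloud(n); x,y,W,H=b; im.append(cv2.resize(img[y:y+H,x:x+W],(W*2,H*2),interpolation=cv2.INTER_CUBIC))
cv2.imwrite("pics/a2.png",np.hstack(im))
E
```

```text
time: 8.35
tool_pos: [478.7, -62.6, 98.9]
tcp_rot: [179.9, 0.1, -78.3]
ft_force: [-0.2, 0.8, 1.0]
finger_gap: -0.5
t 8.35 tcp [478.7 -62.6  98.9] [ 1.7985e+02  7.0000e-02 -7.8310e+01] station [-111.7  -89.1] F [-0.2  0.8  1. ] gap -0.5
shift [ 1.  -1.8 35.9]
```

View pics/a2.png

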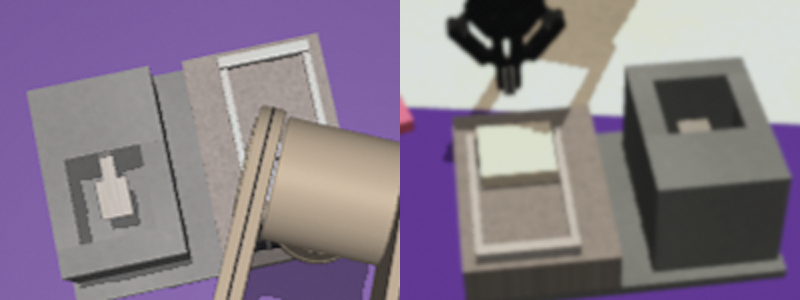

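The right crop shows the fingertips (510,90) behind the raised tile (517,155), and the lever stays down in its window. I'll descend and push.

```bash
python3 -m pendant '[[0,1,0,12,0],[0,0,0,12,0],[0,0,0,12,0],[0,0,0,0,0],[0,0,0,0,0]]'; python3 -m pendant '[[0,0,-5,0,0],[0,0,-5,0,0],[0,0,-5,0,0],[0,0,-5,0,0],[0,0,-5,0,0],[0,0,-5,0,0]]'; python3 -m pendant '[[0,0,-5,0,0],[0,0,-5,0,0],[0,0,-5,0,0],[0,0,-5,0,0],[0,0,-5,0,0],[0,0,-5,0,0]]'; python3 go.py -5 -90 63
```

```text
time: 8.95
tool_pos: [479.3, -63.7, 63.1]
tcp_rot: [179.9, 0.0, -78.3]
ft_force: [0.2, 0.0, 0.0]
finger_gap: -0.1
time: 9.55
tool_pos: [509.7, -57.7, 63.8]
tcp_rot: [180.0, 0.0, -78.3]
ft_force: [-1.4, 0.4, 0.3]
finger_gap: -0.3
time: 10.15
tool_pos: [539.1, -51.6, 63.8]
tcp_rot: [180.0, 0.0, -78.3]
ft_force: [-1.9, -0.5, 1.2]
finger_gap: 0.0
t 10.15 tcp [539.1 -51.6  63.8] [180.     0.   -78.31] station [-50.4 -90.5] F [-1.9 -0.5  1.2] gap 0.0
shift [ -0.5 -45.4   0.8]
```

```bash
python3 -m pendant '[[0,0,-5,0,0],[0,0,-5,0,0],[0,0,-5,0,0],[0,0,-5,0,0],[0,0,-5,0,0],[0,0,-5,0,0],[0,0,-5,0,0],[0,0,-3,0,0],[0,0,0,0,0]]'; python3 go.py; python3 -m pendant '[[0,0,-2,0,0],[0,0,-2,0,0],[0,0,0,0,0]]';python3 -m pendant '[[0,0,-2,0,0],[0,0,0,0,0]]'; python3 -m pendant '[[0,0,-2,0,0],[0,0,0,0,0]]'; python3 go.py
```

```text
time: 11.05
tool_pos: [576.5, -43.9, 64.0]
tcp_rot: [-180.0, -0.0, -78.3]
ft_force: [0.2, 0.1, -0.4]
finger_gap: 0.3
t 11.05 tcp [576.5 -43.9  64. ] [-1.7997e+02 -1.0000e-02 -7.8300e+01] station [-12.2 -90.5] F [ 0.2  0.1 -0.4] gap 0.3
time: 11.35
tool_pos: [580.1, -43.2, 63.9]
tcp_rot: [-180.0, -0.0, -78.3]
ft_force: [-0.1, 0.5, -0.8]
finger_gap: 0.3
time: 11.55
tool_pos: [582.0, -42.8, 63.8]
tcp_rot: [-180.0, -0.0, -78.3]
ft_force: [-0.8, 0.5, -0.1]
finger_gap: -0.0
time: 11.75
tool_pos: [583.9, -42.4, 63.8]
tcp_rot: [-180.0, -0.0, -78.3]
ft_force: [-0.2, -0.0, -0.1]
finger_gap: 0.0
t 11.75 tcp [583.9 -42.4  63.8] [-179.99   -0.    -78.31] station [ -4.6 -90.5] F [-0.2 -0.  -0.1] gap 0.0
```

```bash
cat > look.py <<'E'
import sys; from h import *
im=[]
O=np.array([570.1,47.2]);a=np.radians(11.67);S=np.array([[np.cos(a),-np.sin(a)],[np.sin(a),np.cos(a)]])
for n,b in(("top",(250,160,160,150)),("scene",(240,170,160,150))):
    img,w=cloud(n); x,y,W,H=b; im.append(cv2.resize(img[y:y+H,x:x+W],(400,375),interpolation=cv2.INTER_CUBIC))
    q=(w[...,:2]-O)@S; z=w[...,2]
    m=(z>70)&(z<79)&(abs(q[...,1]+90)<50)&(abs(q[...,0])<98)
    P=q[m]; print(n,len(P),np.percentile(P,[1,99],axis=0).round(1).tolist(),"z",np.median(z[m]).round(1))
    try: print(n,cv2.minAreaRect(P.astype(np.float32)))
    except Exception: pass
cv2.imwrite(sys.argv[1],np.hstack(im))
E
python3 look.py pics/a3.png
```

```text
top 13 [[23.5, -55.4], [32.8, -48.8]] z 72.9
top ((28.878849029541016, -52.11785888671875), (9.172224998474121, 6.45129919052124), 32.42622756958008)
scene 1128 [[2.9, -128.9], [89.8, -50.8]] z 72.3
scene ((48.030948638916016, -89.9146499633789), (95.26902770996094, 79.70359802246094), 0.3516616225242615)
```

View pics/a3.png

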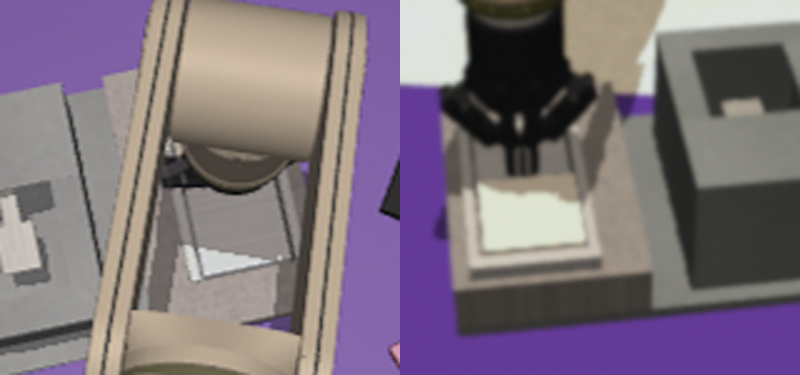

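The tile lies in its lane near the stop. The fingers at (520,160) in the right crop are right behind it, with no force yet. I'll push on in small steps.

```bash
python3 -m pendant '[[0,0,-1,0,0],[0,0,-1,0,0],[0,0,0,0,0]]'; python3 -m pendant '[[0,0,-1,0,0],[0,0,0,0,0]]';python3 -m pendant '[[0,0,-1,0,0],[0,0,0,0,0]]'; python3 go.py
```

```text
time: 12.15
tool_pos: [585.8, -42.0, 63.8]
tcp_rot: [-180.0, -0.0, -78.3]
ft_force: [-1.2, -0.5, 0.4]
finger_gap: 0.1
time: 12.35
tool_pos: [586.1, -41.9, 63.7]
tcp_rot: [179.9, 0.0, -78.3]
ft_force: [-4.5, -0.9, 3.5]
finger_gap: -0.2
time: 12.55
tool_pos: [586.1, -41.8, 63.7]
tcp_rot: [179.8, 0.0, -78.3]
ft_force: [-10.3, -2.2, 7.5]
finger_gap: 0.3
t 12.55 tcp [586.1 -41.8  63.7] [ 1.7979e+02  2.0000e-02 -7.8310e+01] station [ -2.3 -90.4] F [-10.3  -2.2   7.5] gap 0.3
```

The tile is firmly against the stop: 10 N with the TCP halted at x −2.3. I'll hold briefly, back off and rise clear.

```bash
python3 -m pendant '[[0,0,0,0,0],[0,0,2,0,0],[0,0,8,0,0],[0,0,15,0,0],[0,0,0,-25,0],[0,0,0,-40,0],[0,0,40,-40,0],[0,0,45,-20,0],[0,0,45,0,0],[0,0,0,0,0]]'; python3 -m pendant '[[0,0,0,0,0],[0,0,0,0,0]]'; python3 look.py pics/a4.png
```

```text
time: 13.55
tool_pos: [435.8, -72.3, 183.4]
tcp_rot: [179.9, 0.0, -78.4]
ft_force: [0.7, 0.3, -0.8]
finger_gap: -0.2
time: 13.75
tool_pos: [441.2, -72.1, 184.5]
tcp_rot: [-179.9, -0.0, -78.3]
ft_force: [0.3, 0.5, -0.1]
finger_gap: -0.2
top 1225 [[10.1, -128.0], [95.1, -49.0]] z 73.2
top ((43.91193771362305, -86.8497314453125), (98.92559051513672, 110.15220642089844), 86.72559356689453)
scene 1071 [[10.2, -129.1], [91.1, -50.8]] z 72.1
scene ((52.44273376464844, -94.73077392578125), (89.97493743896484, 88.2135009765625), 89.83453369140625)
```

View pics/a4.png

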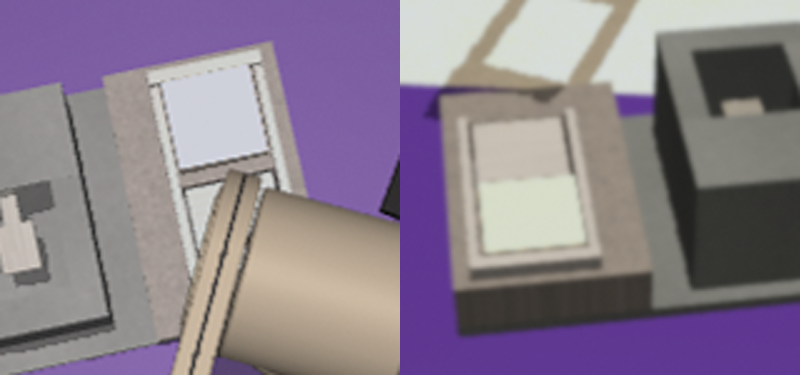

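The tile spans station x 10 to 90, flush with the stop (215,110 on the left). Its top is at about 73 mm, the lever is still down and the arm is clear.

```bash
python3 -c "
from bench import hand_in
print(hand_in())"
```

```text
the job is handed in; nothing more can be done
None
```

I pressed the lever fully down through the window, pushed the freed tile along its lane to the end stop, backed the fingers off, and handed the job in at about 14 s. No verdict was reported.

- **Lever:** the press ended on a firm stop at 27 N, and the tile came up to an underside height of about 56.6 mm. In the last pictures the lever still looks down, but I judged that by eye and did not measure its angle.
- **Tile:** pushing against the stop gave about 10 N with no further travel. In the last depth readings the tile spans station x 10 to 90 mm and y −129 to −50 mm, so its centre is near (50, −90). Its top is at 72–73 mm, so it lies flat on the deck.
- **Hood:** I checked the finger knuckles' clearance from the depth image before going in. The readings suggest no contact with the hood, but nothing measures that directly.
- **Bystanders:** the arm never came near the tin, the cup or the bottle at their height. I did not look at them again at the end.
- **Disagreements:** during the push the force fell to about 0 N for the last stretch before the stop, so the tile had probably slid a little ahead of the fingers. The rectangle fits in the last look were spoiled by stray rail and stop points, so I relied on the percentile extents and the picture.

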